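# Clamp a turned lamp body in the V-block drilling jig

## Robot

A 6-joint arm with a two-finger parallel gripper is mounted at the origin on the work surface. World frame = base frame: x ahead of the robot, y to its left, z up, the work surface at z = 0. Lengths are in m, angles in rad, forces in N, time in s.
With the tool pointing down it reaches from about 0.4 to 0.825 m from the base axis. Payload 7 kg.
Tool frame: the origin (TCP) lies between the finger pads; the fingertips stand 22 mm ahead of it and the grasp point (between the pads) lies 3 mm ahead of it (arm.tip_reach is the distance from the TCP to the fingertips, in m); z points along the fingers, y is the line along which they close (so a half turn about z gives the same grasp; the last joint's range is limited). The gripper opens to 88 mm and grips with 3 to 60 N. Pads are 19 mm wide; open, the fingers measure 130 mm over their backs; the gripper's body (78 mm by 193 mm) begins 47 mm behind the grasp point.
Start: joints at [1.569, 0.359, 0.012, 0, -1.224, -0.288], TCP at [0.193, 0.647, 0.249] pointing down, gripper open.
Joint ranges: [-3.07, 3.07], [-1.43, 2.12], [-1.02, 1.25], [-3.03, 1.67], [-3.05, -0], [-3.03, 3.03]. Speed limits (rad/s): [2.39, 2.39, 3.01, 3.14, 3.14, 3.14].

## Interface

Orientations are given as [roll, pitch, yaw] about the fixed x, y, z axes, in that order (R = Rz(yaw) Ry(pitch) Rx(roll)).
In Python, from station import arm, viewer gives the robot as it stands. The module is installed in compiled form; this text tells all that it offers.
- The arm moves only by the tool apply_moves, never from a script. Its argument "commands" is a list that holds one entry, the list of rows, each a list of 5 numbers: the closure, from -1 (fully open) to 1 (shut), then the shift along the world's x, y, z as a fraction of full scale, then the turn about the world's z as a fraction of full scale. In form: [[[fingers, tx, ty, tz, yaw], ...]]. A call has 1 to 12 rows; each row shifts and turns the commanded pose from where the row before left it; what a row does not reach is not made up. Full scale, the value 1, is 20 cm for a shift and pi rad for a turn. A row lasts 1/10 s, in which the tool goes at most 50 mm and 8.59 degrees, less where a joint would pass 70% of its speed; a pose out of reach is approached as far as the arm can. A call with a number of a shift or a turn outside -1 to 1 is refused whole. A call with a gripper value outside its range is refused whole. The fingers move at their own pace and stop on an object; "force" is the grip in N (left out, the last holds). Time passes only in rows, so rows that do not move let the fingers close. It gives the time, the measured TCP pose, the force, the opening and the grip force at its end, in the units of the state.
- arm.get_state(): the state, without advancing time (a new reading comes with each control period).
- viewer.grab_frame(name): name is "scene" or "top"; returns a dict with "image" (480x640x3 uint8, blue, green, red), "mtx" (3x3 intrinsics, pixels), "k1" (the pictures are not rectified: a ray, as slopes to the right and down, at radius r is drawn at 1 + k1 r^2 times it, then the intrinsics apply), "rvec" (rotation vector, rad) and "tvec" (3), from world to camera coordinates, as OpenCV has them. Camera axes: x right, y down, z forward; pixel columns grow to the right and rows downward; lengths in m; the calibration is good to about 2 mm. A picture is of the moment at which its call begins. There is no depth.
- arm.job_done(): hands the job in; it is judged then, once.
The state is a dict: "t": time; "q": joint angles; "qd": joint speeds; "joint_efforts": joint torques, N m; "eef_pos": TCP position; "ee_rot": TCP orientation; "force": force on the tool from outside, world axes, zero at the start; "moment": the same for the moment, N m; "width": finger opening in m; "gripper_force": force on a finger pad.
Only numpy, scipy, OpenCV 4.12 (cv2) and the standard library are available. Lean on these libraries where they do the work, as an engineer would, in place of code of your own. Each camera call takes 0.05 s, during which the arm holds its last target. There are 200 camera calls.

## Task

Stand the turned beech lamp body upright on the drilling jig's board and push it, without knocking it over, into the V-block until it sits centred against both faces of the V, with the toggle clamp still open. Then swing the clamp's red handle right over to its stop so that the clamp holds the lamp body there, and leave the jar, the tin and the screwdriver where they are.

Things in the scene. Friction and masses are not known exactly. Their poses are not given: they have to be found in the camera images.
- blank_center (a point): centre (on the axis, half-way up) of the lamp body, a plain round cylinder of pale turned beech, 56 mm in diameter, 85 mm tall, about 170 g (may vary by a third), loose, standing upright on the bench at the start; pencilled cross on its top, fine groove 62 mm up. z axis = its own axis, up. Hold or push it anywhere on its side
- v_left: left half (+y side of the jig) of the V-block: waxed brown hardwood, screwed down on the jig's board, 45 mm tall above the board. Same origin and axes as v_seat. Its face runs from the bottom of the V (x = +40 mm, y = 0) to the mouth (x = -10 mm, y = +50 mm); the block's back is at x = +62 mm
- v_right: right half (-y side) of the same V-block, its mirror image: face from (x = +40 mm, y = 0) to the mouth (x = -10 mm, y = -50 mm). Same origin and axes as v_seat
- jig: the jig's plywood board, 12 mm thick, fixed to the bench. Origin on the bench directly below v_seat, same axes; board 130 mm wide, from x = -215 to +80 mm. It carries the V-block and the clamp
- v_seat (a point): point on the top of the jig's board (12 mm above the bench) where the lamp body's axis stands when it touches both faces of the 90 degree V. x axis: level, from the clamp towards the bottom of the V (the way to push); y: across the jig, level; z up. Waxed: the lamp body slides easily on the board and the V's faces
- clamp_tip (a point): centre of the end of the clamp's black rubber tip, 19 mm across, on a level steel rod along x, 20 mm above the board; same axes as v_seat. At x = -61 mm from the seat with the clamp open (-57 mm if the handle starts a little forward); closing drives it 36 mm towards the V, so that it presses some 10 N on a seated lamp body
- clamp_frame: the clamp's steel base, barrel and cheeks, fixed on the board. Same origin and axes as jig; it fills x from -186 to -68 mm, 52 mm wide at the base (28 mm higher up), up to 34 mm above the board
- lever_pivot (a point): centre of the clamp handle's pivot, at x = -162 mm, y = 0, 20 mm above the board in the frame of v_seat; same axes as v_seat; the handle turns about this y axis
- lever_grip (a point): point on the axis of the clamp handle's red grip, 65 mm from the pivot. The grip is a round bar 18 mm thick with round ends, from 31 to 92 mm from the pivot; nearer the pivot the handle is a steel bar 12 mm thick
- clamp_lever (a joint): angle of the clamp's red handle, rad: 0 = fully open, leaning 0.92 rad back from vertical (away from the V); 1.62 = its stop, fully closed, leaning 0.70 rad forward, towards the V. Starts between 0 and 0.15, stays where it is left (stiff, about 3 N at the grip) and drives the rod through a crank and link, locking just past dead centre at the stop
- jar_center (a point): bystander: centre, half-way up, of a screw-top glass jar of brass screws with a yellow lid, 68 mm across, 88 mm tall, loose
- tin_center (a point): bystander: centre, half-way up, of a small blue paint tin, 73 mm across, 77 mm tall, loose
- driver: bystander: a yellow-handled screwdriver, 190 mm long, lying on the bench to the right of the jig (origin under its middle)
Mind the look-alikes: they are no part of the job. There is more than one size of the part that bears blank_center; the job needs the middle-sized.

How it is judged:
On the way:
1. the lamp body stands on the board against both faces of the V, its axis within 2 mm of the seat, with the clamp still open (handle below 0.4 rad) (horizontal distance between blank_center and v_seat below 0.002 m and angle between blank_center's own z axis and vertical below 0.04 rad and z of blank_center in the frame of v_seat below 0.045 m and value of joint clamp_lever below 0.4 rad), for 0.2 s.
At the end, for the whole second after the job is handed in: the lamp body stands upright (within 0.04 rad) on the board with its axis within 2 mm of the seat of the V, pressed by the clamp against both faces (more than 1.5 N on each), and the clamp's handle is at its stop (past 1.5 rad) (horizontal distance between blank_center and v_seat below 0.002 m and angle between blank_center's own z axis and vertical below 0.04 rad and z of blank_center in the frame of v_seat below 0.045 m and contact force between blank and v_left above 1.5 N and contact force between blank and v_right above 1.5 N and value of joint clamp_lever above 1.5 rad); the robot touches nothing.
It fails at once if the jar is moved more than 15 mm (distance of jar_center from where it was at the start of the episode above 0.015 m).
It fails at once if the tin is moved more than 15 mm (distance of tin_center from where it was at the start of the episode above 0.015 m).
It fails at once if the screwdriver is moved more than 15 mm (distance of driver from where it was at the start of the episode above 0.015 m).
It fails at once if the lamp body is knocked over (leans more than 1 rad) (angle between blank_center's own z axis and vertical above 1 rad).
It also fails if it takes over 61 s, if anything falls off the work surface, if the arm or the gripper's body presses on something with over 40 N, if the wrist force passes 120 N, or if a joint passes its speed limit or range.

## Working session

There is one attempt and no reset: what is moved stays moved. The work goes in short steps, Python scripts to look and compute and a tool call to move; the robot and the scene stay as the last step left them, time stands still between calls to the robot, and variables do not carry over. Pictures are saved under pics/ and viewed, at most 11 in all, crops included, and the job is handed in when it is done.

Besides the shell and the picture viewer there is one more tool, called after "Call:" in YAML: its name, and indented under it one key for each argument. apply_moves: Moves the arm, as the interface text tells. Shift numbers are shares of 20 cm and turn numbers shares of pi rad, none past 1 either way. Its arguments: {"type":"object","properties":{"commands":{"type":"array","items":{"type":"array","items":{"type":"array","items":{"type":"number"}}}},"force":{"type":"number"}},"required":["commands"]}

```bash
mkdir -p pics; cat > h.py <<'E'
import numpy as np, cv2
from station import arm, viewer
def grab(n,f):
    d=viewer.grab_frame(n); cv2.imwrite('pics/'+f+'.png',d['image']); 
    np.savez('pics/'+f+'.npz',**{k:np.array(d[k],float) for k in('mtx','k1','rvec','tvec')}); return d
def load(f): return dict(np.load('pics/'+f+'.npz'))
def ray(d,u,v):
    K=d['mtx']; p=np.array([(u-K[0,2])/K[0,0],(v-K[1,2])/K[1,1]])
    s=p.copy()
    for _ in range(30): s=p/(1+float(d['k1'])*(s@s))
    R=cv2.Rodrigues(np.array(d['rvec'],float).reshape(3,1))[0]; t=np.array(d['tvec'],float).ravel()
    return -R.T@t, R.T@np.array([s[0],s[1],1])
def at(d,u,v,z):
    c,r=ray(d,u,v); return c+r*(z-c[2])/r[2]
def proj(d,P):
    R=cv2.Rodrigues(np.array(d['rvec'],float).reshape(3,1))[0]; t=np.array(d['tvec'],float).ravel()
    c=np.atleast_2d(P)@R.T+t; s=c[:,:2]/c[:,2:]; s=s*(1+float(d['k1'])*(s**2).sum(1,keepdims=True))
    K=np.array(d['mtx']); return s*[K[0,0],K[1,1]]+K[:2,2]
E
python3 - <<'E'
from h import *
for n in('scene','top'):
    d=grab(n,n+'0'); c,r=ray(d,320,240); print(n,c,r,d['mtx'],d['k1'])
print(arm.get_state())
E
```

```text
scene [ 1.08640365 -0.24511201  1.06610869] [-0.45971576  0.24894996 -0.8526403 ] [[573.13484928   0.         330.09316882]
 [  0.         573.13484928 240.01971347]
 [  0.           0.           1.        ]] -0.10407308085558253
top [0.40788046 0.03278227 1.09153924] [ 0.16099493  0.01430165 -0.98686593] [[456.50020064   0.         318.5580558 ]
 [  0.         456.50020064 238.0474382 ]
 [  0.           0.           1.        ]] -0.011975755050287381
{'t': 0.1, 'q': array([ 1.56914428e+00,  3.59300860e-01,  1.11688970e-02, -2.96753021e-04,
       -1.22411564e+00, -2.88086610e-01]), 'qd': array([-0.00025636, -0.0003439 ,  0.00429025,  0.00076003,  0.00065725,
        0.00092626]), 'joint_efforts': array([-1.01156464e-03, -5.84160304e+01,  2.93747413e+01,  7.01548621e+00,
        1.00908711e-02, -5.16737475e-05]), 'eef_pos': array([0.19276888, 0.64647017, 0.24773582]), 'ee_rot': array([ 3.14012191e+00, -1.44883431e-04, -2.89839583e-01]), 'force': array([-0.39754189,  0.34923799, -0.35373721]), 'moment': array([-0.01336358,  0.00709429, -0.00992998]), 'gripper_force': 0.0, 'width': 0.08780647494233397}
```

View pics/scene0.png

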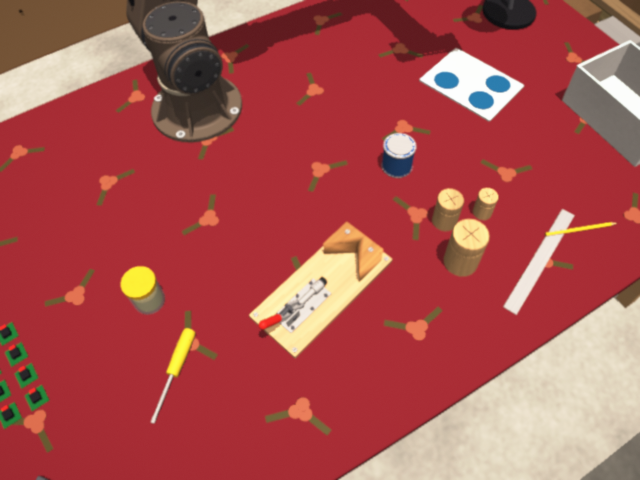

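View pics/top0.png

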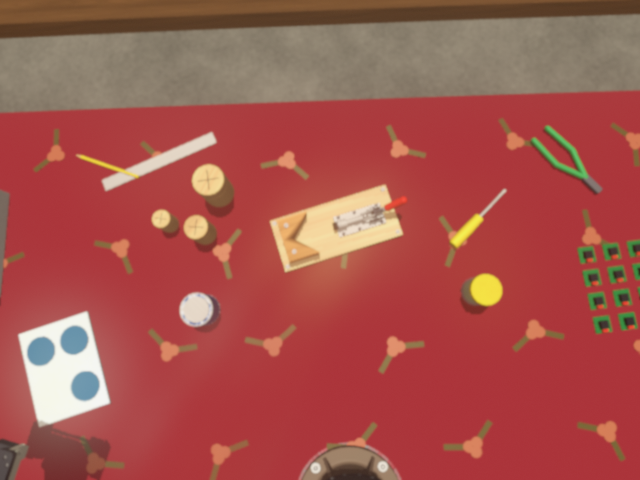

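The scene view shows the arm at the top left. The jig's V is near (350,250), with the red handle at (268,322). The three beech cylinders are at (449,208) middle, (466,247) large and (486,203) small. In the top view the middle one is at (198,228), the tin at (198,310), the jar at (485,290) and the V at (297,240).

```bash
python3 - <<'E'
from h import *
a=cv2.imread('pics/top0.png')[150:290,150:420]; b=cv2.imread('pics/scene0.png')[170:360,240:510]
a=cv2.resize(a,None,fx=2.96,fy=2.96,interpolation=cv2.INTER_CUBIC);cv2.imwrite('pics/ca.png',a)
b=cv2.resize(b,None,fx=2.96,fy=2.96,interpolation=cv2.INTER_CUBIC);cv2.imwrite('pics/cb.png',b)
d=load('top0')
for n,u,v,z in[('mid',197,228,.085),('big',208,179,.1),('small',162,218,.06),('tin',196,309,.077),('jar',487,290,.088)]: print(n,at(d,u,v,z))
d=load('scene0')
for n,u,v,z in[('mid',451,199,.085),('big',471,235,.1),('tin',400,145,.077),('jar',139,283,.088)]: print(n,at(d,u,v,z))
E
```

```text
mid [0.6076278  0.32450983 0.085     ]
big [0.71700147 0.2972136  0.1       ]
small [0.63877304 0.41437209 0.06      ]
tin [0.42678063 0.32573545 0.077     ]
jar [ 0.45092894 -0.31279834  0.088     ]
mid [0.61436597 0.32821121 0.085     ]
big [0.712738  0.2997882 0.1      ]
tin [0.43088067 0.32621923 0.077     ]
jar [ 0.45950977 -0.30962319  0.088     ]
```

View pics/ca.png

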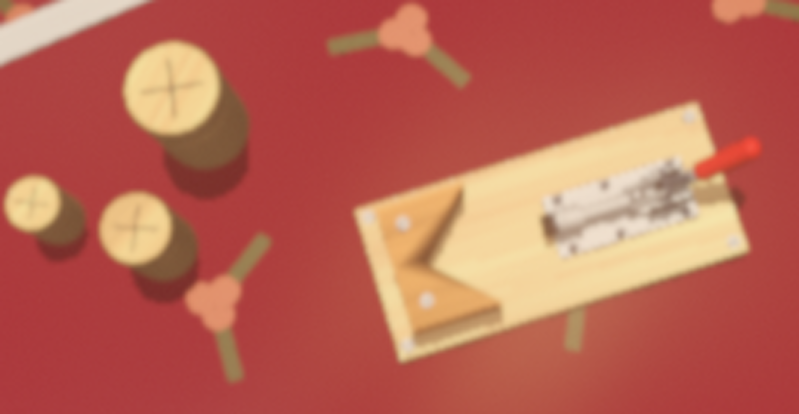

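View pics/cb.png

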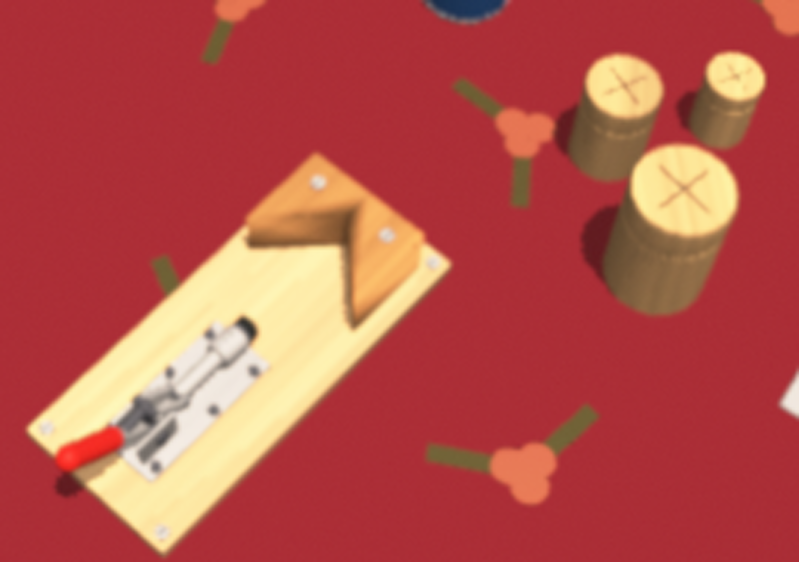

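The top crop shows the board's corners at (355,210), (400,361), (697,102) and (748,250), with the V bottom at (412,263). The middle cylinder's pencil cross is at (136,229). In the scene crop that cross is at (625,85), the V bottom is at (362,207), and board corners are at (28,430), (163,555) and (451,263).

```bash
python3 - <<'E'
from h import *
from scipy.optimize import least_squares
T,S=load('top0'),load('scene0'); s=2.963
ca=lambda x,y:(150+x/s-.33,150+y/s-.33); cb=lambda x,y:(240+x/s-.33,170+y/s-.33)
obs=[(T,ca(355,210),(80,-65,12)),(T,ca(400,361),(80,65,12)),(T,ca(697,102),(-215,-65,12)),(T,ca(748,250),(-215,65,12)),
(T,ca(412,263),(40,0,57)),(T,ca(463,186),(-10,-50,57)),(T,ca(500,305),(-10,50,57)),
(S,cb(28,430),(-215,65,12)),(S,cb(163,555),(-215,-65,12)),(S,cb(451,263),(80,-65,12)),(S,cb(362,207),(40,0,57)),(S,cb(247,225),(-10,50,57))]
def W(p,P):
    c,n=np.cos(p[2]),np.sin(p[2]); P=np.array(P)/1e3
    return np.array([p[0]+c*P[0]-n*P[1],p[1]+n*P[0]+c*P[1],P[2]])
def f(p,o=obs): return np.concatenate([(proj(d,W(p,P))[0]-uv) for d,uv,P in o])
for o in(obs,obs[:7],obs[7:]):
    r=least_squares(f,[.55,.1,1.85],args=(o,)); print(r.x.round(4),np.abs(r.fun).max().round(2)); 
    if o is obs: print(r.fun.reshape(-1,2).round(1).tolist()); p=r.x
for n,ut,us in[('mid',ca(136,229),cb(625,85)),('big',ca(172,88),cb(684,188)),('small',ca(32,204),cb(735,76))]:
    g=lambda q:np.r_[proj(T,q)[0]-ut,proj(S,q)[0]-us]
    r=least_squares(g,[.6,.3,.08]); print(n,r.x.round(4),r.fun.round(1))
E
```

```text
[0.596  0.0763 1.8533] 4.13
[[-0.8, -0.4], [-0.3, -0.2], [-0.6, -0.3], [-0.1, -0.3], [2.1, -1.1], [-0.8, -1.8], [-0.3, -1.4], [-0.3, -0.7], [0.4, -1.1], [0.7, -0.7], [-4.1, 1.4], [0.4, -3.3]]
[0.5941 0.0761 1.853 ] 2.22
[0.5986 0.0763 1.8494] 3.37
mid [0.6111 0.3294 0.0821] [-0.3 -0.1 -0.3  0.1]
big [0.7129 0.2953 0.1109] [-0.1 -0.1 -0.1  0. ]
small [0.6371 0.417  0.0616] [ 0.1  0.1  0.1 -0. ]
```

Call:
apply_moves:
  commands:
    - [[-1,0.174,-0.133,0,-0.0265],[-1,0.174,-0.133,0,-0.0265],[-1,0.174,-0.133,0,-0.0265],[-1,0.174,-0.133,0,-0.0265],[-1,0.174,-0.133,0,-0.0265],[-1,0.174,-0.133,0,-0.0265],[-1,0.174,-0.133,0,-0.0265],[-1,0.174,-0.133,0,-0.0265],[-1,0.174,-0.133,0,-0.0265],[-1,0.174,-0.133,0,-0.0265],[-1,0.174,-0.133,0,-0.0265],[-1,0.174,-0.133,0,-0.0265]]
  force: 15

```text
t: 1.3
eef_pos: [0.6116, 0.3263, 0.2481]
ee_rot: [3.141, -0.0, -1.292]
force: [-0.8, -0.3, -0.6]
width: 0.0877
gripper_force: 0.0
```

Call:
apply_moves:
  commands:
    - [[-1,0,0,-0.15,0],[-1,0,0,-0.15,0],[-1,0,0,-0.1,0],[-1,0,0,0,0],[-1,0,0,0,0]]

```text
t: 1.8
eef_pos: [0.6106, 0.3276, 0.1687]
ee_rot: [3.141, -0.001, -1.289]
force: [0.5, 0.7, -0.2]
width: 0.0877
gripper_force: 0.0
```

```bash
python3 - <<'E'
from h import *
for n in('scene','top'): grab(n,n+'1')
a=cv2.imread('pics/top1.png')[150:290,130:330]; b=cv2.imread('pics/scene1.png')[100:270,380:550]
a=cv2.resize(a,(560,392),interpolation=cv2.INTER_CUBIC); b=cv2.resize(b,(392,392),interpolation=cv2.INTER_CUBIC)
cv2.imwrite('pics/c1.png',cv2.resize(np.hstack([a,b]),(800,330)))
s=arm.get_state(); print(s['t'],s['eef_pos'],s['ee_rot'],s['force'])
E
```

```text
1.9 [0.61115812 0.32822097 0.17017106] [-3.13951229e+00  5.63225210e-04 -1.28838175e+00] [-0.21660495  0.1565812   0.21700502]
```

View pics/c1.png

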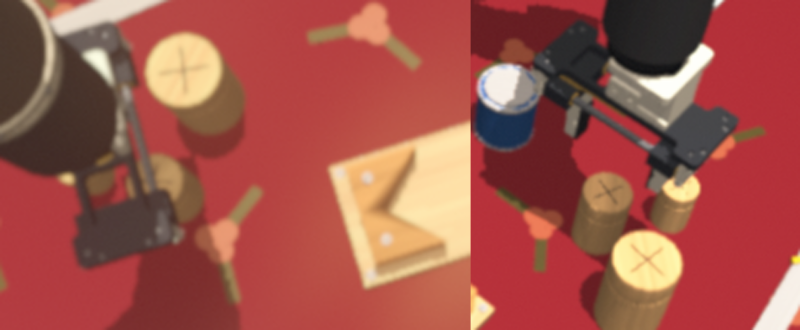

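The picture shows the open fingers straddling the middle cylinder, clear of the tin and of the large and small cylinders. I'll go down and grip.

Call:
apply_moves:
  commands:
    - [[-1,0,0,-0.12,0],[-1,0,0,-0.12,0],[-1,0,0,-0.12,0],[-1,0,0,-0.095,0],[-1,0,0,0,0],[0.3,0,0,0,0],[0.5,0,0,0,0],[0.5,0,0,0,0],[0.5,0,0,0,0],[0.5,0,0,0,0]]
  force: 12

```text
t: 2.9
eef_pos: [0.6108, 0.3279, 0.0784]
ee_rot: [-3.14, 0.0, -1.289]
force: [-0.5, -0.0, 3.2]
width: 0.0556
gripper_force: 12.0
```

Call:
apply_moves:
  commands:
    - [[0.5,0,0,0.1,0],[0.5,0,0,0.15,0],[0.5,0,0,0.15,0],[0.5,0,0,0,0],[0.5,0,0,0,0]]

```text
t: 3.4
eef_pos: [0.6105, 0.3278, 0.1582]
ee_rot: [-3.141, 0.001, -1.289]
force: [-0.3, 0.6, -3.4]
width: 0.0555
gripper_force: 12.0
```

```bash
python3 - <<'E'
from h import *
from scipy.optimize import least_squares
T,S=load('top0'),load('scene0'); s=2.963
ca=lambda x,y:(150+x/s-.33,150+y/s-.33); cb=lambda x,y:(240+x/s-.33,170+y/s-.33)
obs=[(T,ca(355,210),(80,-65,12)),(T,ca(400,361),(80,65,12)),(T,ca(697,102),(-215,-65,12)),(T,ca(748,250),(-215,65,12)),
(S,cb(28,430),(-215,65,12)),(S,cb(163,555),(-215,-65,12)),(S,cb(451,263),(80,-65,12))]
def W(p,P):
    c,n=np.cos(p[2]),np.sin(p[2]); P=np.array(P)/1e3
    return np.array([p[0]+c*P[0]-n*P[1],p[1]+n*P[0]+c*P[1],P[2]])
def f(p,o): return np.concatenate([(proj(d,W(p,P))[0]-uv) for d,uv,P in o])
for o in(obs,obs[:4],obs[4:]):
    r=least_squares(f,[.55,.1,1.85],args=(o,)); print(r.x.round(4),np.abs(r.fun).max().round(2))
    if o is obs: p=r.x
print('wp -15:',W(p,(-15,0,0)),'dir',np.cos(p[2]),np.sin(p[2]),'grip0',W(p,(-162-65*np.sin(.85),0,32+65*np.cos(.85))))
st=arm.get_state(); print(st['eef_pos'],st['force'],st['width'])
d=grab('scene','s2'); e=st['eef_pos']
# overlay the predicted blank bottom/top circles if its axis is at the TCP
im=cv2.imread('pics/s2.png'); z0=.0+e[2]-.079
print('TCP axis bottom px',proj(d,[e[0],e[1],z0]),'top',proj(d,[e[0],e[1],z0+.085]))
t=np.linspace(0,2*np.pi,60)
for z in(z0,z0+.062): cv2.polylines(im,[proj(d,np.c_[e[0]+.028*np.cos(t),e[1]+.028*np.sin(t),z+0*t]).round().astype(int)],True,(255,255,0),1)
u,v=proj(d,[e[0],e[1],z0+.04])[0].astype(int); c=im[max(v-90,0):v+70,u-100:u+100]; cv2.imwrite('pics/c2.png',cv2.resize(c,None,fx=3.5,fy=3.5,interpolation=cv2.INTER_CUBIC))
E
```

```text
[0.5961 0.0751 1.8543] 0.73
[0.5953 0.0753 1.8521] 0.38
[0.5971 0.0749 1.8548] 0.58
wp -15: [0.60033824 0.0607163  0.        ] dir -0.2797095318280101 0.9600846722058193 grip0 [ 0.65511466 -0.12730018  0.0748989 ]
[0.61047034 0.32780811 0.15824384] [-0.26110959  0.55756693 -3.41523927] 0.055455124072844315
TCP axis bottom px [[449.26890922 199.38301364]] top [[456.33147225 174.57894225]]
```

View pics/c2.png

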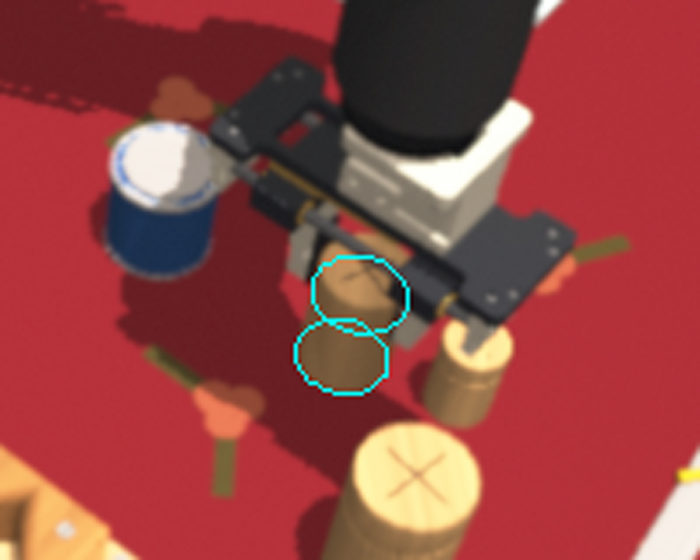

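The held cylinder matches the predicted outline, with its bottom circle at (342,357) in the crop, so it is centred in the grip to within about 3 mm. I'll carry it to 15 mm short of the seat.

Call:
apply_moves:
  commands:
    - [[0.5,-0.0064,-0.1,0,0],[0.5,-0.0064,-0.167,0,0],[0.5,-0.0064,-0.167,0,0],[0.5,-0.0064,-0.167,0,0],[0.5,-0.0064,-0.167,0,0],[0.5,-0.0064,-0.167,0,0],[0.5,-0.0064,-0.167,0,0],[0.5,-0.0064,-0.15,0,0],[0.5,0,-0.083,0,0],[0.5,0,0,0,0],[0.5,0,0,0,0]]

```text
t: 4.55
eef_pos: [0.6, 0.0602, 0.157]
ee_rot: [3.141, 0.0, -1.29]
force: [0.8, -0.1, -1.2]
width: 0.0561
gripper_force: 12.0
```

Call:
apply_moves:
  commands:
    - [[0.5,0,0,-0.08,0],[0.5,0,0,-0.1,0],[0.5,0,0,-0.08,0],[0.5,0,0,-0.04,0],[0.5,0,0,-0.02,0],[0.5,0,0,0,0],[0.5,0,0,0,0]]

```text
t: 5.25
eef_pos: [0.6007, 0.061, 0.0942]
ee_rot: [-3.141, -0.0, -1.288]
force: [0.4, -0.4, -1.3]
width: 0.0559
gripper_force: 12.0
```

```bash
python3 - <<'E'
from h import *
d=grab('scene','s3'); t=grab('top','t3'); st=arm.get_state(); print(st['eef_pos'],st['force'],st['width'])
a=cv2.imread('pics/s3.png')[190:370,230:430]; b=cv2.imread('pics/t3.png')[160:340,220:420]
cv2.imwrite('pics/c3.png',np.hstack([cv2.resize(x,(400,360),interpolation=cv2.INTER_CUBIC) for x in(a,b)]))
E
```

```text
[0.60078127 0.06090541 0.09439199] [ 0.4991846   0.30919666 -1.29592776] 0.05540866819274673
```

View pics/c3.png

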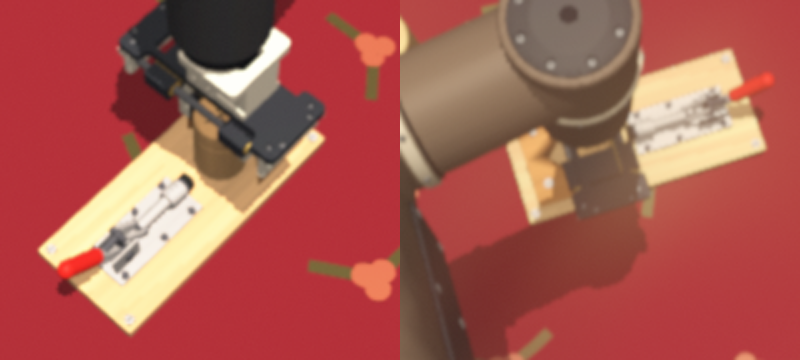

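The cylinder hangs just above the board between the clamp tip and the V, and the handle is still open. I'll lower it to contact, then advance it gripped in small steps.

Call:
apply_moves:
  commands:
    - [[0.5,0,0,-0.01,0],[0.5,0,0,-0.006,0],[0.5,0,0,0,0],[0.5,0,0,0,0]]
  force: 5

```text
t: 5.75
eef_pos: [0.6003, 0.0606, 0.0904]
ee_rot: [-3.142, -0.0, -1.289]
force: [-0.5, 0.2, -1.8]
width: 0.0558
gripper_force: 5.0
```

Call:
apply_moves:
  commands:
    - [[0.5,-0.0035,0.012,0,0],[0.5,-0.0035,0.012,0,0],[0.5,-0.0035,0.012,0,0],[0.5,-0.0035,0.012,0,0],[0.5,0,0,0,0],[0.5,0,0,0,0]]

```text
t: 6.35
eef_pos: [0.5975, 0.0704, 0.0904]
ee_rot: [-3.141, -0.0, -1.289]
force: [-0.4, -0.7, 0.1]
width: 0.0556
gripper_force: 5.0
```

Call:
apply_moves:
  commands:
    - [[0.5,-0.0028,0.0096,0,0],[0.5,-0.0028,0.0096,0,0],[0.5,0,0,0,0],[0.5,0,0,0,0]]

```text
t: 6.75
eef_pos: [0.5963, 0.0742, 0.0904]
ee_rot: [-3.142, 0.0, -1.289]
force: [-0.2, -0.2, -0.9]
width: 0.0559
gripper_force: 5.0
```

Call:
apply_moves:
  commands:
    - [[0.5,-0.0028,0.0096,0,0],[0.5,-0.0028,0.0096,0,0],[0.5,0,0,0,0],[0.5,0,0,0,0]]

```text
t: 7.15
eef_pos: [0.5954, 0.0778, 0.0907]
ee_rot: [-3.141, -0.0, -1.289]
force: [1.0, -4.4, 2.9]
width: 0.0562
gripper_force: 5.0
```

The wrist force shows it has met the V. I'll release, go up and back, and close the fingers to use them as a pusher.

Call:
apply_moves:
  commands:
    - [[0.2,0,0,0,0],[-0.3,0,0,0,0],[-1,0,0,0,0],[-1,0,0,0,0],[-1,0,0,0.05,0],[-1,0,0,0.15,0],[1,0.02,-0.07,0.05,0],[1,0.025,-0.085,0,0],[1,0.025,-0.085,0,0],[1,0,0,0,0],[1,0,0,0,0]]
  force: 20

```text
t: 8.25
eef_pos: [0.6093, 0.0294, 0.1406]
ee_rot: [-3.141, 0.0, -1.29]
force: [0.2, -0.4, 0.2]
width: 0.0534
gripper_force: 0.0
```

Call:
apply_moves:
  commands:
    - [[1,0,0,0,0],[1,0,0,0,0],[1,0,0,0,0]]

```text
t: 8.55
eef_pos: [0.6091, 0.0304, 0.1404]
ee_rot: [3.142, 0.0, -1.288]
force: [-0.0, 0.6, 0.5]
width: 0.0291
gripper_force: 0.0
```

```bash
python3 - <<'E'
from h import *
d=grab('scene','s4'); st=arm.get_state(); print(st['eef_pos'],st['force'],st['width'])
im=cv2.imread('pics/s4.png'); t=np.linspace(0,2*np.pi,60)
for z in(.097,):cv2.polylines(im,[proj(d,np.c_[.5961+.028*np.cos(t),.0751+.028*np.sin(t),z+0*t]).round().astype(int)],True,(255,255,0),1)
cv2.imwrite('pics/c4.png',cv2.resize(im[190:370,230:430],None,fx=3.3,fy=3.3,interpolation=cv2.INTER_CUBIC))
E
```

```text
[0.60913891 0.03034038 0.14034472] [-0.82355085  0.18507375 -0.88170988] 0.02550919058947251
```

View pics/c4.png

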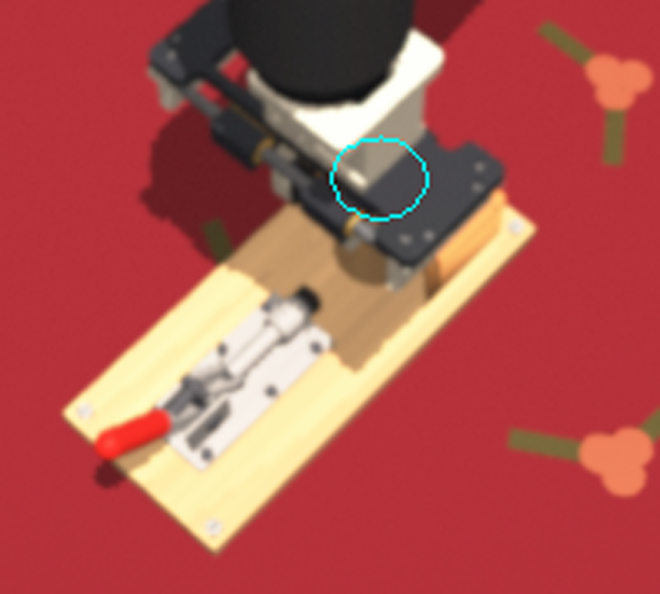

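The handle at (135,440) is still open, and the cylinder is hidden behind the gripper but standing in the V mouth area. I'll finish closing, step back a little further, then lower.

Call:
apply_moves:
  commands:
    - [[1,0.007,-0.024,0,0],[1,0,0,0,0],[1,0,0,0,0],[1,0,0,0,0],[1,0,0,-0.1,0],[1,0,0,-0.1,0],[1,0,0,-0.08,0],[1,0,0,-0.05,0],[1,0,0,0,0],[1,0,0,0,0]]

```text
t: 9.6
eef_pos: [0.611, 0.0251, 0.0748]
ee_rot: [-3.141, -0.0, -1.289]
force: [0.3, 0.8, -0.1]
width: 0.0003
gripper_force: 0.0
```

Call:
apply_moves:
  commands:
    - [[1,-0.0056,0.0192,0,0],[1,-0.0056,0.0192,0,0],[1,0,0,0,0],[1,0,0,0,0]]

```text
t: 10.0
eef_pos: [0.6085, 0.0331, 0.0748]
ee_rot: [-3.141, 0.0, -1.288]
force: [-0.8, -0.4, -0.3]
width: 0.0004
gripper_force: 0.0
```

Call:
apply_moves:
  commands:
    - [[1,-0.0028,0.0096,0,0],[1,-0.0028,0.0096,0,0],[1,0,0,0,0],[1,0,0,0,0]]

```text
t: 10.4
eef_pos: [0.6072, 0.0367, 0.0743]
ee_rot: [3.141, -0.0, -1.289]
force: [0.3, 0.7, -0.5]
width: 0.0004
gripper_force: 0.0
```

Call:
apply_moves:
  commands:
    - [[1,-0.0028,0.0096,0,0],[1,0,0,0,0],[1,-0.0028,0.0096,0,0],[1,0,0,0,0],[1,0,0,0,0]]

```text
t: 10.9
eef_pos: [0.6064, 0.0395, 0.0747]
ee_rot: [3.142, -0.001, -1.289]
force: [1.1, -5.9, 1.7]
width: 0.0005
gripper_force: 3.0
```

About 6 N against the V. I'll press slightly more and hold, then back off, go up and look.

Call:
apply_moves:
  commands:
    - [[1,-0.0014,0.0048,0,0],[1,0,0,0,0],[1,0,0,0,0],[1,0,0,0,0]]

```text
t: 11.3
eef_pos: [0.6064, 0.0398, 0.0749]
ee_rot: [3.142, -0.002, -1.289]
force: [3.6, -9.9, 2.2]
width: 0.0004
gripper_force: 4.9
```

Call:
apply_moves:
  commands:
    - [[1,0.01,-0.034,0,0],[1,0.018,-0.06,0,0],[1,0,0,0.1,0],[1,0,0,0.2,0],[-0.5,0.055,-0.19,0.1,0],[-0.5,0.055,-0.19,0,0],[-0.5,0.055,-0.19,0,0],[-0.5,0.055,-0.19,0,0],[-0.5,0,0,0,0],[-0.5,0,0,0,0]]

```text
t: 12.3
eef_pos: [0.6552, -0.1309, 0.1537]
ee_rot: [3.141, 0.001, -1.291]
force: [0.0, 0.6, 0.1]
width: 0.0425
gripper_force: 0.0
```

```bash
python3 - <<'E'
from h import *
st=arm.get_state(); print(st['t'],st['eef_pos'],st['force'],st['width'],st['ee_rot'])
t=np.linspace(0,2*np.pi,60); cs=[]
for n,w in(('scene',(190,370,230,430)),('top',(160,340,250,450))):
    d=grab(n,n+'5'); im=cv2.imread('pics/'+n+'5.png')
    im=cv2.resize(im,None,fx=2,fy=2,interpolation=cv2.INTER_CUBIC)
    for z in(.097,):cv2.polylines(im,[(2*proj(d,np.c_[.5961+.028*np.cos(t),.0751+.028*np.sin(t),z+0*t])).round().astype(int)],True,(255,255,0),1)
    cs.append(im[2*w[0]:2*w[1],2*w[2]:2*w[3]])
cv2.imwrite('pics/c5.png',np.hstack(cs))
E
```

```text
12.3 [ 0.65520666 -0.13093822  0.15369861] [5.35042123e-04 6.21325335e-01 1.19536828e-01] 0.04250389887531352 [ 3.14082243e+00  5.33512055e-04 -1.29126214e+00]
```

View pics/c5.png

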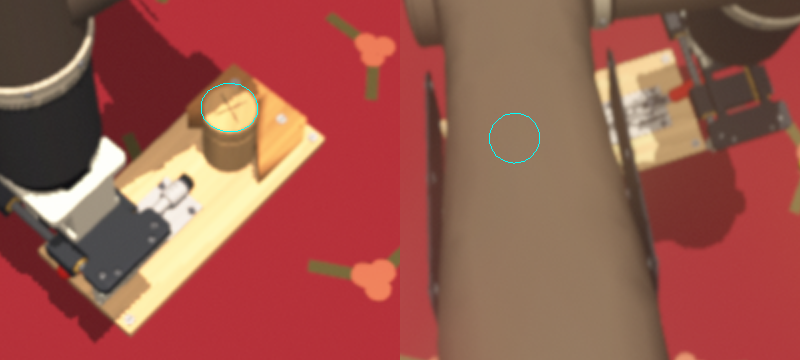

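The scene shows the cylinder upright in the V. Its top, centred at (231,107), coincides with the outline predicted for the seat. Next I'll estimate the handle's angle from the first pictures.

```bash
python3 - <<'E'
from h import *
s=2.963;a=1.854;sx,sy=.5961,.0751
J=lambda x,y,z:np.array([sx+np.cos(a)*x-np.sin(a)*y,sy+np.sin(a)*x+np.cos(a)*y,z])
H=lambda th,r=.065:J(-.162+r*np.sin(th-.92),0,.032+r*np.cos(th-.92))
T,S=load('top0'),load('scene0')
for th in(0,.05,.1,.15):
    print(th,(proj(T,H(th,.083))[0]-150)*s+1,(proj(S,H(th,.083))[0]-[240,170])*s+1,H(th).round(4))
print('path'); P=[H(t) for t in np.linspace(.05,1.66,9)]; print(np.array(P).round(4).tolist())
E
```

```text
0 [751.72310947 147.85882264] [ 66.98433407 461.66611746] [ 0.6558 -0.1301  0.0714]
0.05 [749.18615043 147.82860443] [ 69.39036792 456.79236334] [ 0.6553 -0.1281  0.0739]
0.1 [746.40781176 147.90448431] [ 72.01112985 451.81286248] [ 0.6546 -0.1261  0.0763]
0.15 [743.39389745 148.08722408] [ 74.83985964 446.74198246] [ 0.654  -0.1239  0.0787]
path
[[0.6553, -0.1281, 0.0739], [0.6526, -0.1191, 0.083], [0.6496, -0.1086, 0.09], [0.6461, -0.0969, 0.0947], [0.6425, -0.0845, 0.0969], [0.6389, -0.072, 0.0964], [0.6354, -0.0598, 0.0933], [0.632, -0.0484, 0.0878], [0.6291, -0.0384, 0.08]]
```

Pixel match gives θ≈0, with the grip point at (0.656, -0.130, 0.071), almost directly below the tool. I'll go down and grip it.

Call:
apply_moves:
  commands:
    - [[-0.5,0.003,0.004,-0.1,0],[-0.5,0,0,-0.1,0],[-0.5,0,0,-0.1,0],[-0.5,0,0,-0.095,0],[-0.5,0,0,0,0],[0.8,0,0,0,0],[0.8,0,0,0,0],[0.8,0,0,0,0],[0.8,0,0,0,0]]
  force: 25

```text
t: 13.3
eef_pos: [0.6565, -0.1285, 0.0764]
ee_rot: [-3.14, -0.0, -1.289]
force: [-1.0, -0.1, 0.5]
width: 0.0394
gripper_force: 0.0
```

Call:
apply_moves:
  commands:
    - [[0.9,0,0,-0.008,0],[0.9,0,0,0,0],[0.9,0,0,0,0],[0.9,0,0,0,0],[0.9,0,0,0,0]]

```text
t: 13.8
eef_pos: [0.6552, -0.1289, 0.0736]
ee_rot: [3.14, 0.0, -1.289]
force: [-3.5, -1.5, 2.5]
width: 0.0173
gripper_force: 25.0
```

Call:
apply_moves:
  commands:
    - [[0.9,-0.0064,0.0217,0.0235,0],[0.9,-0.0064,0.0217,0.023,0],[0.9,-0.0075,0.0257,0.02,0],[0.9,-0.0075,0.0257,0.017,0],[0.9,-0.0083,0.0287,0.014,0],[0.9,-0.0083,0.0287,0.011,0],[0.9,-0.0089,0.0305,0.008,0],[0.9,-0.0089,0.0305,0.005,0],[0.9,0,0,0,0]]

```text
t: 14.7
eef_pos: [0.6429, -0.0862, 0.0983]
ee_rot: [3.14, -0.001, -1.289]
force: [-3.6, -4.2, 1.6]
width: 0.0176
gripper_force: 25.0
```

Call:
apply_moves:
  commands:
    - [[0.9,-0.0091,0.0312,0.001,0],[0.9,-0.0091,0.0312,-0.001,0],[0.9,-0.0089,0.0305,-0.004,0],[0.9,-0.0089,0.0305,-0.009,0],[0.9,-0.0083,0.0287,-0.011,0],[0.9,-0.0083,0.0287,-0.014,0],[0.9,-0.0075,0.0257,-0.017,0],[0.9,-0.0075,0.0257,-0.02,0],[0.9,0,0,0,0],[0.9,0,0,0,0]]

```text
t: 15.7
eef_pos: [0.6301, -0.0392, 0.0828]
ee_rot: [3.141, -0.0, -1.288]
force: [-0.7, -0.5, 0.4]
width: 0.0043
gripper_force: 0.0
```

The fingers have slipped off the bar (width 4 mm). I'll look.

```bash
python3 - <<'E'
from h import *
cs=[]
for n,w in(('scene',(200,350,230,380)),('top',(170,290,320,440))):
    d=grab(n,n+'6'); im=cv2.imread('pics/'+n+'6.png')
    cs.append(cv2.resize(im[w[0]:w[1],w[2]:w[3]],(400,400),interpolation=cv2.INTER_CUBIC))
cv2.imwrite('pics/c6.png',np.hstack(cs))
E
```

```text
(no output)
```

View pics/c6.png

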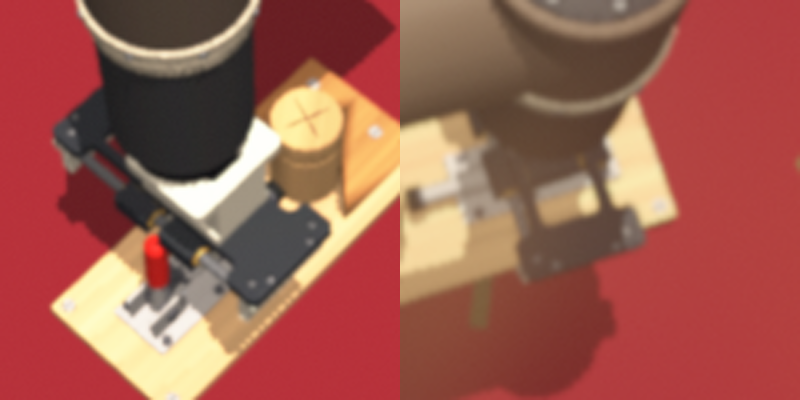

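The handle stands about upright: red tip at crop (154,243), lower red end at (158,288). The cylinder is still seated. I'll work out the angle and plan a push from behind with closed fingers.

```bash
python3 - <<'E'
from h import *
a=1.854;sx,sy=.5961,.0751
J=lambda x,y,z:np.array([sx+np.cos(a)*x-np.sin(a)*y,sy+np.sin(a)*x+np.cos(a)*y,z])
S=load('scene6')
for th in(.7,.8,.9,1.,1.1,1.2,1.3):
    f=th-.92; g=lambda r:((proj(S,J(-.162+r*np.sin(f),0,.032+r*np.cos(f)))[0]-[230,200])/.375).round(0)
    print(th,g(.083),g(.031))
e=arm.get_state()['eef_pos']; print(e)
for ph in(-.3,0,.1,.2,.3,.4,.5,.6,.7,.76):
    r=.075; s=-.162+r*np.sin(ph)-.009*np.cos(ph)-.0095; z=.032+r*np.cos(ph)+.009*np.sin(ph)+.022
    print(ph,round(s,4),J(s,0,z).round(4))
E
```

```text
0.7 [131. 270.] [148. 289.]
0.8 [139. 261.] [151. 286.]
0.9 [148. 252.] [154. 283.]
1.0 [156. 245.] [157. 280.]
1.1 [165. 237.] [160. 278.]
1.2 [173. 231.] [163. 275.]
1.3 [181. 225.] [166. 273.]
[ 0.63027601 -0.03955096  0.08307968]
-0.3 -0.2023 [ 0.6526 -0.1191  0.123 ]
0 -0.1805 [ 0.6465 -0.0982  0.129 ]
0.1 -0.173 [ 0.6444 -0.091   0.1295]
0.2 -0.1654 [ 0.6423 -0.0837  0.1293]
0.3 -0.1579 [ 0.6402 -0.0765  0.1283]
0.4 -0.1506 [ 0.6382 -0.0695  0.1266]
0.5 -0.1434 [ 0.6362 -0.0626  0.1241]
0.6 -0.1366 [ 0.6343 -0.056   0.121 ]
0.7 -0.1301 [ 0.6324 -0.0498  0.1172]
0.76 -0.1264 [ 0.6314 -0.0462  0.1146]
```

θ≈1.0. I'll go up, back behind the handle and down, fingers shut.

Call:
apply_moves:
  commands:
    - [[1,0,0,0.1,0],[1,0,0,0.17,0],[1,0,0,0.165,0],[1,0.034,-0.121,0,0],[1,0.034,-0.121,0,0],[1,0.034,-0.121,0,0],[1,0,0,0,0],[1,0,0,-0.1,0],[1,0,0,-0.105,0],[1,0,0,0,0],[1,0,0,0,0]]
  force: 30

```text
t: 16.9
eef_pos: [0.6505, -0.112, 0.1293]
ee_rot: [3.141, -0.0, -1.289]
force: [0.5, 0.1, 0.6]
width: 0.0003
gripper_force: 0.0
```

Call:
apply_moves:
  commands:
    - [[1,-0.0086,0.0296,0,0],[1,-0.0086,0.0296,0,0],[1,-0.0086,0.0296,0,0],[1,-0.0086,0.0296,0,0],[1,-0.0086,0.0296,-0.002,0],[1,-0.0086,0.0296,-0.003,0],[1,0,0,0,0]]

```text
t: 17.6
eef_pos: [0.6401, -0.0757, 0.1282]
ee_rot: [-3.141, 0.0, -1.288]
force: [1.4, -0.6, 0.7]
width: 0.0003
gripper_force: 0.2
```

Call:
apply_moves:
  commands:
    - [[1,-0.0067,0.0232,-0.007,0],[1,-0.0067,0.0232,-0.007,0],[1,-0.0067,0.0232,-0.007,0],[1,0,0,0,0]]

```text
t: 18.0
eef_pos: [0.636, -0.0621, 0.1236]
ee_rot: [3.142, 0.0, -1.288]
force: [1.2, -0.4, 1.8]
width: 0.0003
gripper_force: 0.6
```

Call:
apply_moves:
  commands:
    - [[1,-0.0063,0.0213,-0.0115,0],[1,-0.0063,0.0213,-0.0115,0],[1,-0.0063,0.0213,-0.0115,0],[1,0,0,0,0],[1,0,0,0,0]]

```text
t: 18.5
eef_pos: [0.6319, -0.0496, 0.1164]
ee_rot: [3.14, 0.0, -1.289]
force: [0.0, -0.4, -0.2]
width: 0.0004
gripper_force: 0.0
```

Call:
apply_moves:
  commands:
    - [[1,-0.003,0.011,-0.008,0],[1,-0.002,0.007,-0.006,0],[1,0,0,0,0],[1,0,0,0,0]]

```text
t: 18.9
eef_pos: [0.6317, -0.048, 0.1153]
ee_rot: [3.142, -0.002, -1.289]
force: [0.0, -7.9, 7.2]
width: 0.0002
gripper_force: 5.4
```

Call:
apply_moves:
  commands:
    - [[1,-0.0025,0.009,-0.008,0],[1,-0.0025,0.009,-0.008,0],[1,0,0,0,0],[1,0,0,0,0],[1,0,0,0,0]]

```text
t: 19.4
eef_pos: [0.6316, -0.047, 0.1146]
ee_rot: [-3.14, -0.006, -1.288]
force: [-1.8, -20.4, 18.4]
width: 0.0005
gripper_force: 13.3
```

The force rises steeply, so the handle is at its stop. I'll back off and go up and away for a clear look.

Call:
apply_moves:
  commands:
    - [[1,0.005,-0.018,0.02,0],[1,0.02,-0.06,0.08,0],[1,0.02,-0.06,0.15,0],[1,0.05,-0.17,0.15,0],[1,0.05,-0.17,0.1,0],[1,0.05,-0.2,0,0],[1,0.05,-0.2,0,0],[1,0,-0.2,0,0],[1,0,-0.2,0,0],[1,0,0,0,0],[1,0,0,0,0]]

```text
t: 20.5
eef_pos: [0.6787, -0.2993, 0.2099]
ee_rot: [3.14, 0.001, -1.291]
force: [0.0, 0.1, -0.3]
width: 0.0004
gripper_force: 0.0
```

```bash
python3 - <<'E'
from h import *
a=1.854;sx,sy=.5961,.0751
J=lambda x,y,z:np.array([sx+np.cos(a)*x-np.sin(a)*y,sy+np.sin(a)*x+np.cos(a)*y,z])
st=arm.get_state(); print(st['t'],st['eef_pos'],st['force'])
cs=[];t=np.linspace(0,2*np.pi,60)
for n,w in(('scene',(180,360,240,420)),('top',(160,290,260,390))):
    d=grab(n,n+'7'); im=cv2.imread('pics/'+n+'7.png'); k=400/(w[1]-w[0])
    c=cv2.resize(im[w[0]:w[1],w[2]:w[3]],(400,400),interpolation=cv2.INTER_CUBIC)
    f=lambda P:((proj(d,P)-[w[2],w[0]])*k).round().astype(int)
    cv2.polylines(c,[f(np.c_[sx+.028*np.cos(t),sy+.028*np.sin(t),.097+0*t])],True,(255,255,0),1)
    g=lambda r,p:J(-.162+r*np.sin(p),0,.032+r*np.cos(p))
    for p in(.5,.7): print(n,p,f(g(.083,p))[0],f(g(.031,p))[0])
    cs.append(c)
cv2.imwrite('pics/c7.png',np.hstack(cs))
E
```

```text
20.5 [ 0.6787095  -0.29927044  0.20986003] [ 0.03176241  0.10932391 -0.31926722]
scene 0.5 [136 228] [119 270]
scene 0.7 [148 222] [123 268]
top 0.5 [307 158] [334 162]
top 0.7 [288 167] [327 165]
```

View pics/c7.png

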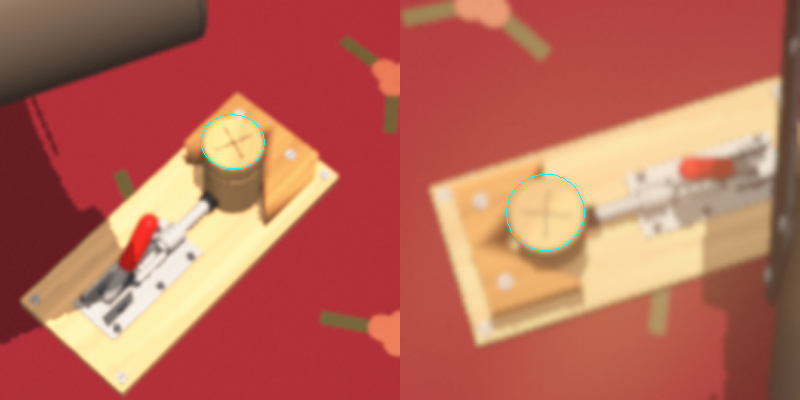

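The handle's red tip is at (148,220) in the scene crop, matching the stop angle. The rubber tip presses on the cylinder, whose top sits on the seat outline in both views. I'm handing it in.

```bash
python3 -c "
from station import arm
print(arm.job_done())"
```

```text
the job is handed in; nothing more can be done
None
```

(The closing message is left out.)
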